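# Load the cleaned instrument cassette into the sloped drying rack

### The arm

A 6-joint arm with a two-finger parallel gripper is mounted at the origin on the work surface. World frame = base frame: x ahead of the robot, y to its left, z up, the work surface at z = 0. Lengths are in m, angles in rad, forces in N, time in s.
With the tool pointing down it reaches from about 0.35 to 0.975 m from the base axis. Payload 4.9 kg.
Tool frame: the origin (TCP) lies at the very end of the fingers, on their centre line; the grasp point (between the pads) lies 19 mm behind it; z points along the fingers, y is the line along which they close (so a half turn about z gives the same grasp; the last joint's range is limited). The gripper opens to 85 mm and grips with 20 to 120 N. Pads are 22 mm wide; open, the fingers measure 114 mm over their backs; the gripper's body (76 mm by 85 mm) begins 54 mm behind the grasp point. The pads swing forward as they close: fully open they stand 13 mm farther back than shut.
Start: joints at [-1.26, 0.053, 1.613, -0, 1.476, -0.119], TCP at [0.26, -0.568, 0.231] pointing down, gripper open.
Joint ranges: [-3.01, 3.01], [-1.01, 2.22], [0.06, 2.58], [-1.02, 4.17], [0.09, 2.62], [-3.14, 3.14]. Speed limits (rad/s): [2.57, 2.57, 3.14, 3.14, 3.14, 3.14].

### API

Orientations are given as a unit quaternion [w, x, y, z].
In Python, from plant import state, optics, ticket, nets gives the robot as it stands. The module is installed in compiled form; this text tells all that it offers.
- The arm moves only by the shell command python3 -m inch 'ROWS' [OPENING]. ROWS is JSON, a list of rows, each an object of numbers: "dx", "dy", "dz": the shift along the tool's x, y, z as a fraction of full scale; "rx", "ry", "rz": the turn, a rotation vector about the tool's x, y, z as a fraction of full scale. In form: [{"dx": .., "dy": .., "dz": .., "rx": .., "ry": .., "rz": ..}, ...]. A call has 1 to 5 rows; each row is the pose to reach, as a shift and turn from the pose commanded when the call began, along the tool's axes at that moment; what a row does not reach only later rows make up. Full scale, the value 1, is 0.8 m for a shift and 1.5 rad for a turn. A row lasts 1/10 s, in which the tool goes at most 50 mm and 8.59 degrees, less where a joint would pass 70% of its speed; a pose out of reach is approached as far as the arm can. A call with a number of a shift or a turn outside -1 to 1 is refused whole. A call with a gripper value outside its range is refused whole. OPENING is the opening, from -1 (shut) to 1 (fully open), set as the call begins (- or left out, the last holds). The fingers move at their own pace and stop on an object; the grip force is fixed at half the most. Time passes only in rows, so rows that repeat a pose let the fingers close. It gives the time, the measured TCP pose, the force, the opening and the grip force at its end, in the units of the state.
- state(): the state, without advancing time (a new reading comes with each control period).
- optics.grab_frame(name): name is "side" or "top"; returns the picture (400x640x3 uint8, red, green, blue); there is no depth.
- optics.camera_info(name): a dict with "fx", "fy", "cx", "cy" (pixels), "R" (3x3) and "t" (3): a world point X has camera coordinates R X + t. Camera axes: x right, y down, z forward; pixel columns grow to the right and rows downward; lengths in m; the calibration is good to about 2 mm. A picture is of the moment at which its call begins. camera_info takes no time and is no camera call.
- ticket.job_done(): hands the job in; it is judged then, once.
Trained networks look in the newest picture that a camera, given by its name, has taken for a name from the list of things; names that differ only in an ending like _2 or _b are one class to them, and where a whole thing is asked for, a point or a joint stands for the part that bears it (a point fixed in the world has none). Each returns a list of dicts, best first, with "confidence" (0 to 1); they miss things now and then, are a little off and sometimes report something else, mostly with a low value. They report only what shows in the picture. A call takes as long as a camera call. They do not tell look-alikes from the thing itself.
- nets.boxes_of(camera, name): "bbox" ([centre column, centre row, width, height] in pixels, round what is visible of it).
- nets.outline_of(camera, name): "pixels" (400x640 bool, what is visible of it) and "bbox" ([centre column, centre row, width, height] in pixels, round what is visible of it).
The state is a dict: "time": time; "joint_pos": joint angles; "joint_vel": joint speeds; "joint_efforts": joint torques, N m; "tool_pos": TCP position; "tool_rot": TCP orientation; "contact_force": force on the tool from outside, world axes, zero at the start; "ft_torque": the same for the moment, N m; "gripper_width": opening from 0.0 (shut) to 1.0 (fully open); "grasp_force": force on a finger pad.
Only numpy, scipy, OpenCV 4.12 (cv2) and the standard library are available. Lean on these libraries where they do the work, as an engineer would, in place of code of your own. Each camera call takes 0.05 s, during which the arm holds its last target. There are 200 camera calls.

### The job

Pick up the white cassette by its bridge handle, set it down on the foot of the sloped drying rack between the flared guides, and let go of it. Then push it up the ramp from behind, past the brake springs, until it meets the rubber pad of the top stop, and press it home against the pad firmly but gently: about 10 N on the pad for half a second, never 20 N. Leave it resting against the pad, and do not knock the other things on the table about.

Things in the scene. Friction and masses are not known exactly. Their poses are not given: they have to be found in the camera images.
- cassette: Loose white plastic tray 100 (x) x 80 (y) x 18 mm high, 0.15 to 0.3 kg, two black tubes clipped in it along x (tops at 20 mm). Bridge handle over its middle: bar 60 mm along x, 12 mm wide in y, 34 to 48 mm above the underside, on posts 26 mm either side of the centre. Origin: centre of the underside, z up. Both ends are alike, either may lead. Starts flat on the table.
- ramp: The fixed sloped ramp of the drying rack: grey deck 290 x 130 mm. Origin: centre of the deck's top face, 32 mm above the table; x points uphill along the deck (slope 0.15 rad), z square to the deck. Deck from x = -145 mm (foot) to +145 mm. Friction alone holds the cassette anywhere on it; the cassette can be set down tilted like the deck.
- foot (a point): Point on the deck at ramp x = -92 mm, y = 0, where the cassette's centre goes when it is set down. Guides 16 mm high beside it flare outward by 0.2 rad, inner faces from about y = +-42 mm (ramp x = -50 mm) to +-55 mm (x = -113 mm). Axes as the ramp.
- channel (a point): Point on the deck, ramp x = -5 mm, y = 0, where lips over the channel begin and run to the top: 23 to 27 mm above the deck, 68 mm wide slot open between them, so the cassette can only slide in from the foot. Aluminium guide walls from ramp x = -50 mm to the top, 22 mm high, inner faces at y = +-41.5 mm (cassette: +-40 mm).
- springs (a point): Point on the deck, ramp x = 65 mm, y = 0, midway between two steel brake springs in the walls. They stick 5 mm into the channel from about 27 mm below this point up to it, 5 to 17 mm above the deck; the cassette wedges them aside (1.5 to 5 N more push, most as its nose enters) and they hold it by friction where it is left.
- stop: Aluminium bracket across the top end of the ramp, fixed, 110 mm wide; origin: foot of its lower face at ramp x = 150 mm, axes as the ramp. It carries the stop: a black rubber pad, 78 mm wide, 20 mm high, whose face is clamped 12 to 32 mm below that origin, differently each time (not reported: look or feel). The pad is stiff and sprung: about 6 N per mm. Home: cassette's centre 50 mm below the pad's face.
- beaker: Bystander: small glass beaker, 60 mm wide, 75 mm high; origin under its centre.
- cup: Bystander: clear plastic cup, 66 mm wide, 85 mm high; origin under its centre.
- phone: Bystander: dark phone lying flat, 72 x 150 x 9 mm; origin under its centre.
- bracelet: Bystander: steel bracelet lying flat, 64 mm outside, 6 mm high; origin under its centre.
- bottle: Bystander: water bottle, 64 mm wide, 200 mm high; origin under its centre.
- swabs: Bystander: pack of wooden swabs, 55 x 150 x 17 mm; origin under its centre.
- brush: Bystander: brush, 170 mm long, lying on the table; origin under its middle.
Not all that is in view belongs to the job. What is shaped like the cassette but purple or yellow is not meant.

How it is judged:
On the way, in this order (a step that is already met when the one before it is completed fails the run):
1. the cassette stands released on the foot of the ramp, lying flat on the deck and pointing up the channel (x of cassette in the frame of ramp between -0.125 and -0.055 m and y of cassette in the frame of ramp between -0.015 and 0.015 m and z of cassette in the frame of ramp below 0.004 m and angle between the z axis of cassette and the z axis of ramp, either way round below 0.06 rad and angle between the x axis of cassette and the x axis of ramp, either way round below 0.25 rad and contact force between the fingers and cassette below 0.1 N), for 0.2 s.
2. the cassette is pressed home against the stop's pad with 5 N or more (x of cassette in the frame of ramp above 0.06 m and contact force between cassette and stop above 5 N), for 0.25 s.
At the end, for the whole second after the job is handed in: The cassette lies flat in the channel at the top of the ramp, at rest, released, its leading end resting against the stop's pad (contact force above 0.1 N), in line with the ramp within 0.06 rad (x of cassette in the frame of ramp above 0.06 m and z of cassette in the frame of ramp below 0.003 m and contact force between cassette and stop above 0.1 N and angle between the z axis of cassette and the z axis of ramp, either way round below 0.05 rad and angle between the x axis of cassette and the x axis of ramp, either way round below 0.06 rad and linear speed of cassette below 0.01 m/s); the robot touches nothing.
It fails at once if the cassette is pressed or struck against the stop with more than 20 N (contact force between cassette and stop above 20 N).
It fails at once if a bystander is moved more than 30 mm (distance of any of beaker, cup, phone, bracelet, bottle, swabs, brush from where it was at the start of the episode above 0.03 m).
It also fails if it takes over 61 s, if anything falls off the work surface, if the arm or the gripper's body presses on something with over 40 N, if the wrist force passes 120 N, or if a joint passes its speed limit or range.

## Working session

There is one attempt and no reset: what is moved stays moved. The work goes in short steps, Python scripts to look and compute and a shell command to move; the robot and the scene stay as the last step left them, time stands still between calls to the robot, and variables do not carry over. Pictures are saved under pics/ and viewed, at most 10 in all, crops included, and the job is handed in when it is done.

```bash
mkdir -p pics; python3 - <<'E'
from plant import state, optics, ticket, nets
import cv2,numpy as np
print(state())
for c in("top","side"):
    f=optics.grab_frame(c); cv2.imwrite(f"pics/{c}0.png",f[:,:,::-1]); print(c,optics.camera_info(c))
    for n in("cassette","ramp","stop"):
        print(c,n,[(np.round(b["bbox"]).tolist(),round(b["confidence"],2)) for b in nets.boxes_of(c,n)][:4])
E
```

```text
{'time': 0.0, 'joint_pos': array([-1.25998725e+00,  5.33737742e-02,  1.61429428e+00,  3.77908162e-05,
        1.47601410e+00, -1.18995365e-01]), 'joint_vel': array([-1.17048925e-04, -1.33795054e-03, -6.44724551e-04,  3.27672740e-05,
       -1.21282430e-03, -6.47332347e-04]), 'joint_efforts': array([ 5.87070354e-04, -3.93685949e+01, -3.70175099e+01, -9.16528370e-05,
        7.11486849e-03, -7.79474021e-06]), 'tool_pos': array([ 0.26025299, -0.56754852,  0.23005238]), 'tool_rot': array([-1.04174697e-03,  9.76997102e-01,  2.13250017e-01, -8.13225856e-05]), 'contact_force': array([-0.60904743,  0.25616836,  0.5501634 ]), 'ft_torque': array([0.00411421, 0.02020253, 0.04600017]), 'grasp_force': 0.0, 'gripper_width': 1.0018822439944963}
top {'fx': 490.1662575524029, 'fy': 490.1662575524029, 'cx': 318.0013291637123, 'cy': 198.76423254028344, 'R': array([[ 0.02610204, -0.99964271,  0.0057557 ],
       [-0.99108978, -0.02663014, -0.13050628],
       [ 0.13061293, -0.00229794, -0.99143078]]), 't': array([-0.07358576,  0.59152511,  1.41514629])}
top cassette [([449.0, 215.0, 32.0, 33.0], 0.93), ([400.0, 208.0, 37.0, 38.0], 0.88), ([466.0, 269.0, 44.0, 38.0], 0.79), ([406.0, 263.0, 35.0, 36.0], 0.66)]
top ramp [([258.0, 202.0, 110.0, 53.0], 0.76)]
top stop [([215.0, 191.0, 17.0, 33.0], 0.74), ([258.0, 200.0, 114.0, 61.0], 0.35)]
side {'fx': 508.63806095854767, 'fy': 508.63806095854767, 'cx': 323.3853165987129, 'cy': 196.53328710291984, 'R': array([[-0.99307664, -0.11529744, -0.02247879],
       [-0.03968217,  0.50938453, -0.85962359],
       [ 0.11056275, -0.8527801 , -0.51043313]]), 't': array([0.56801498, 0.09777448, 1.68312839])}
side cassette [([377.0, 150.0, 25.0, 21.0], 0.89), ([332.0, 174.0, 32.0, 24.0], 0.78), ([376.0, 173.0, 33.0, 19.0], 0.78), ([341.0, 154.0, 26.0, 20.0], 0.76)]
side ramp [([315.0, 233.0, 59.0, 51.0], 0.58)]
side stop [([304.0, 249.0, 39.0, 20.0], 0.96), ([248.0, 264.0, 29.0, 65.0], 0.43)]
```

View pics/top0.png

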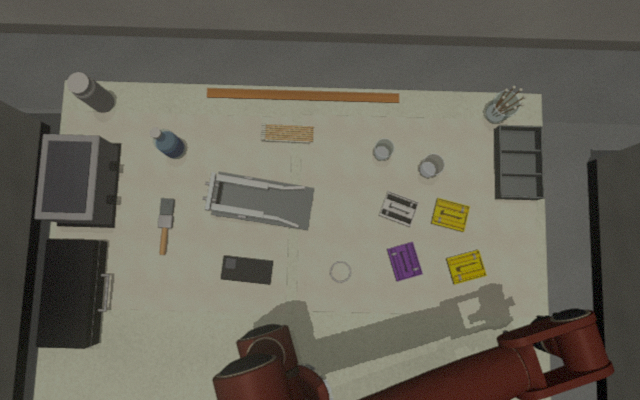

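View pics/side0.png

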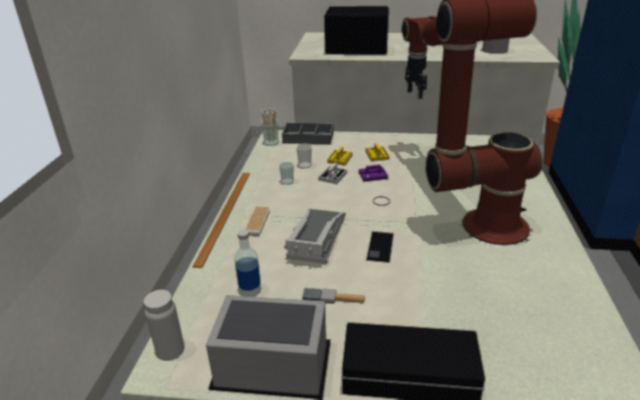

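The top picture has four cassette-shaped things: white (399,208), yellow (450,214), yellow (466,267) and purple (405,262). Only the one at (399,208) is white with black tubes, so that's the cassette. The ramp is at (258,202), with its stop at the left end (215,191). I'll confirm with an enlarged crop.

```bash
python3 - <<'E'
import cv2,numpy as np
a=cv2.imread("pics/top0.png")
r=cv2.resize(a[165:237,195:321],None,fx=6.2,fy=6.2,interpolation=cv2.INTER_CUBIC)[:,:781]
c=cv2.resize(a[185:232,372:428],None,fx=6.2,fy=6.2,interpolation=cv2.INTER_CUBIC)
im=np.zeros((r.shape[0]+150,781,3),np.uint8)
im=np.zeros((600,800,3),np.uint8)
r=cv2.resize(a[167:235,198:318],None,fx=5,fy=5,interpolation=cv2.INTER_CUBIC)
im[:340,:600]=r
c=cv2.resize(a[185:233,372:426],None,fx=5,fy=5,interpolation=cv2.INTER_CUBIC)
im[350:590,:270]=c
s=cv2.imread("pics/side0.png")[203:263,282:350]
im[345:600,300:589]=cv2.resize(s,None,fx=4.25,fy=4.25,interpolation=cv2.INTER_CUBIC)[:255,:289]
s=cv2.imread("pics/side0.png")[160:188,314:352]
im[345:485,605:795]=cv2.resize(s,None,fx=5,fy=5,interpolation=cv2.INTER_CUBIC)
cv2.imwrite("pics/crop1.png",im)
E
```

```text
(no output)
```

View pics/crop1.png

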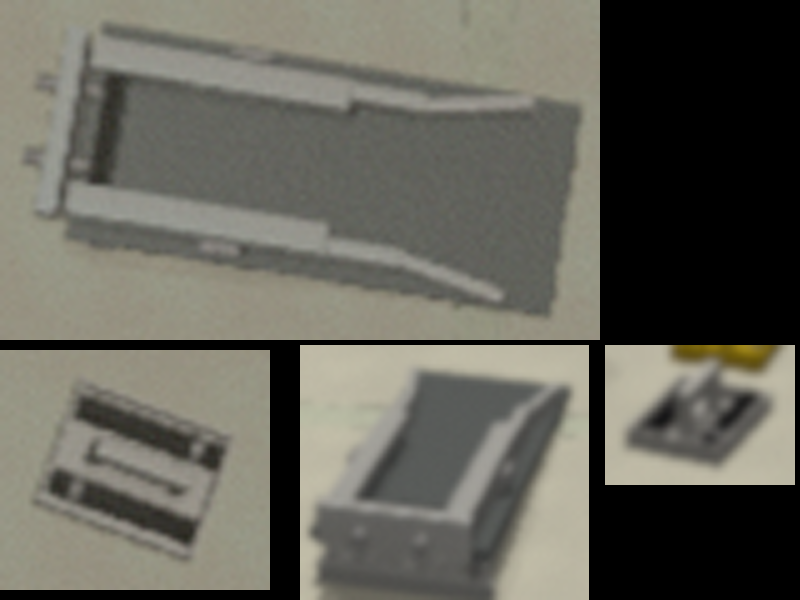

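The crop confirms it: a white tray with two black tubes and the bridge handle. Its corners in full pixels are about (388,191), (417,202), (410,226) and (379,215). The ramp's foot edge is at right (314,187)-(308,230), its lips begin at (268,189) and (263,217), and the dark pad face is at about (223,182)-(220,203). Next I'll fit poses to these corners.

```bash
cat > h.py <<'E'
import numpy as np
from plant import state, optics
from scipy.optimize import least_squares
from scipy.spatial.transform import Rotation as Ro
I={c:optics.camera_info(c) for c in("top","side")}
def proj(c,X):
    i=I[c]; p=np.atleast_2d(X)@i["R"].T+i["t"]
    return np.c_[i["fx"]*p[:,0]/p[:,2]+i["cx"], i["fy"]*p[:,1]/p[:,2]+i["cy"]]
def Rramp(yaw,pitch=.15): return Ro.from_euler("ZY",[yaw,-pitch]).as_matrix()
def fit(obs,pitch,z,x0):
    # obs: (cam, local xyz, px)
    def f(p):
        R=Rramp(p[2],pitch); o=np.r_[p[:2],z]
        return np.concatenate([(proj(c,R@np.array(l)+o)[0]-px) for c,l,px in obs])
    s=least_squares(f,x0,loss="soft_l1"); return s.x,f(s.x).reshape(-1,2)
E
python3 - <<'E'
from h import *
cv=lambda x,y,x0,y0,s,u=0,v=0: np.array([(x-u+.5)/s-.5+x0,(y-v+.5)/s-.5+y0])
T=lambda x,y:cv(x,y,198,167,5)
C=lambda x,y:cv(x,y,372,185,5,0,350)
# cassette: image up=+x, left=+y ; corners with z=18mm
best=None
pts=[(80,380),(228,437),(190,558),(38,500)]
L=[(-.05,-.04),(.05,-.04),(.05,.04),(-.05,.04)]
for yaw in(-1.2,-1.57,-2):
    # x axis along image right (-y world); local y -> image?
    for LL in (L,[(a,-b) for a,b in L]):
        p,r=fit([("top",(a,b,.018),C(*q)) for (a,b),q in zip(LL,pts)],0,0,[.5,-.2,yaw])
        e=np.abs(r).sum()
        if best is None or e<best[0]: best=(e,p,r)
print("cassette",best)
S=lambda x,y:cv(x,y,282,203,4.25,300,345)
obs=[("top",(-.145,-.065,0),T(580,103)),("top",(-.145,.065,0),T(550,315)),("top",(.145,-.065,0),T(105,25)),("top",(.145,.065,0),T(66,240)),
("top",(-.005,-.034,.027),T(350,110)),("top",(-.005,.034,.027),T(327,250))]
p,r=fit(obs,.15,.032,[.55,.1,1.57]);print("ramp",p,r)
R=Rramp(p[2]);o=np.r_[p[:2],.032]
for q in[(125,78),(112,182)]:
    t=T(*q)
    s=least_squares(lambda v:(proj("top",R@np.array([v[0],v[1],.02])+o)[0]-t),[.13,0]);print("pad",s.x)
for n,l in dict(foot=(-.092,0,0),ch=(-.005,0,0),stop=(.15,0,0)).items(): print(n,R@np.array(l)+o)
print("side proj of stop top corners, foot corners",proj("side",np.array([[.15,-.055,0.03],[.15,.055,.03],[-.145,-.065,0],[-.145,.065,0]])@R.T+o))
s=state();print(Ro.from_quat(np.roll(s["tool_rot"],-1)).as_matrix().round(3))
E
```

```text
cassette (np.float64(4.050651777589735), array([ 0.57365198, -0.30041508, -1.90482023]), array([[-0.34122889, -0.43802271],
       [ 1.33093543, -0.23455672],
       [ 0.18562598,  0.39858811],
       [-0.87364168,  0.24805225]]))
ramp [0.58333361 0.10476693 1.45347364] [[ 0.49909272  0.32698575]
 [ 0.2605963   0.31358326]
 [-0.57687588 -0.11767699]
 [-0.32065706  0.24143596]
 [-0.3929113   0.26374773]
 [ 0.55924497 -4.91373985]]
pad [ 0.12542243 -0.03300115]
pad [0.12266678 0.0282006 ]
foot [0.57268559 0.01442534 0.01825169]
ch [0.58275491 0.09985706 0.03125281]
stop [0.60069451 0.25206301 0.05441572]
side proj of stop top corners, foot corners [[285.60219987 237.83499876]
 [321.69304314 242.21093607]
 [308.0829523  208.15472472]
 [344.41391794 212.05771577]]
[[ 0.909  0.417 -0.   ]
 [ 0.417 -0.909  0.   ]
 [-0.    -0.    -1.   ]]
```

```bash
cat >> h.py <<'E'
P=np.array([.58333,.10477,.032]); RY=1.4535; RR=Rramp(RY)
DN=np.diag([1.,-1,-1])
def goal(pos,R):   # R: frame whose x is tool x, z opposes tool z
    s=state(); A=Ro.from_quat(np.roll(s["tool_rot"],-1)).as_matrix()
    d=A.T@(np.array(pos)-s["tool_pos"])/.8; r=Ro.from_matrix(A.T@R@DN).as_rotvec()/1.5
    print("t",s["time"],"d",d.round(4),"r",r.round(4),"F",s["contact_force"].round(2))
def ramp(x,y,z): goal(RR@np.array([x,y,z])+P,RR)
def where():
    s=state(); A=Ro.from_quat(np.roll(s["tool_rot"],-1)).as_matrix()
    print("ramp xyz mm",((s["tool_pos"]-P)@RR*1e3).round(2),"rotvec",Ro.from_matrix(RR.T@A@DN).as_rotvec().round(4),"F ramp",(s["contact_force"]@RR).round(2),"t",s["time"],"w",s["gripper_width"],"g",s["grasp_force"])
E
python3 - <<'E'
from h import *
from plant import nets
# check cassette against side view, and bystanders on the table
R=Rramp(1.237,0);o=np.array([.5737,-.3004,0])
q=proj("side",np.array([[a,b,z] for a in(-.05,.05) for b in(-.04,.04) for z in(0,.018)])@R.T+o)
print("pred side x",q[:,0].min(),q[:,0].max(),"ybottom",q[:,1].max(),"bar top ",proj("side",np.array([[-.03,0,.048],[.03,0,.048]])@R.T+o))
goal([.5737,-.3004,.14],R)
i=I["top"]
for n,px in dict(cup=(429,172),beaker=(382,154)).items():
    s=least_squares(lambda v:proj("top",[v[0],v[1],.04])[0]-px,[.6,0]);print(n,s.x)
E
```

```text
pred side x 316.8759528586173 346.14845774796095 ybottom 184.4178753796903 bar top  [[334.78966244 162.64972212]
 [328.27993306 169.15887634]]
t 0.4 d [ 0.4954 -0.1409  0.114 ] r [-2.000e-04 -1.000e-04 -5.381e-01] F [ 0.44  0.43 -1.54]
cup [ 0.6827313  -0.38754938]
beaker [ 0.73382784 -0.24646851]
```

```bash
python3 -m inch '[{"dx":0.4954,"dy":-0.1409,"dz":0.114,"rz":-0.538},{"dx":0.4954,"dy":-0.1409,"dz":0.114,"rz":-0.538},{"dx":0.4954,"dy":-0.1409,"dz":0.114,"rz":-0.538},{"dx":0.4954,"dy":-0.1409,"dz":0.114,"rz":-0.538},{"dx":0.4954,"dy":-0.1409,"dz":0.114,"rz":-0.538}]' 0.1; python3 - <<'E'
from h import *
goal([.573,-.3004,.10],Rramp(1.237,0))
E
```

```text
t 0.4 d [ 0.4947 -0.1413  0.164 ] r [-2.000e-04 -1.000e-04 -5.381e-01] F [ 0.44  0.43 -1.54]validation failed for argument at $[0]...
```

```bash
python3 -m inch '[{"dx":0.4954,"dy":-0.1409,"dz":0.114,"rx":0,"ry":0,"rz":-0.538},{"dx":0.4954,"dy":-0.1409,"dz":0.114,"rx":0,"ry":0,"rz":-0.538},{"dx":0.4954,"dy":-0.1409,"dz":0.114,"rx":0,"ry":0,"rz":-0.538},{"dx":0.4954,"dy":-0.1409,"dz":0.114,"rx":0,"ry":0,"rz":-0.538},{"dx":0.4954,"dy":-0.1409,"dz":0.114,"rx":0,"ry":0,"rz":-0.538}]' 0.1; python3 - <<'E'
from h import *
goal([.573,-.3004,.10],Rramp(1.237,0))
E
```

```text
time: 0.9
tool_pos: [0.4473, -0.4083, 0.1771]
tool_rot: [0.0, 0.829, 0.559, 0.0]
contact_force: [0.0, -1.0, 0.2]
gripper_width: 0.549
grasp_force: 0.0
t 0.9 d [0.184  0.0949 0.0964] r [ 0.0004  0.0002 -0.0342] F [ 0.   -1.04  0.21]
```

```bash
python3 -m inch '[{"dx":0.184,"dy":0.095,"dz":0.096,"rx":0,"ry":0,"rz":-0.034},{"dx":0.184,"dy":0.095,"dz":0.096,"rx":0,"ry":0,"rz":-0.034},{"dx":0.184,"dy":0.095,"dz":0.096,"rx":0,"ry":0,"rz":-0.034},{"dx":0.184,"dy":0.095,"dz":0.096,"rx":0,"ry":0,"rz":-0.034},{"dx":0.184,"dy":0.095,"dz":0.096,"rx":0,"ry":0,"rz":-0.034}]'; python3 - <<'E'
from h import *
import cv2
goal([.573,-.3004,.06],Rramp(1.237,0))
f=optics.grab_frame("top")[:,:,::-1][150:270,350:480]; g=optics.grab_frame("side")[:,:,::-1][110:210,290:380]
im=np.zeros((480,800,3),np.uint8); im[:480,:390]=cv2.resize(f,(390,360)).__class__ is None or 0
a=cv2.resize(f,None,fx=3,fy=3,interpolation=cv2.INTER_CUBIC); b=cv2.resize(g,None,fx=4.4,fy=4.4,interpolation=cv2.INTER_CUBIC)
im[:a.shape[0],:a.shape[1]]=a; im[:b.shape[0],400:400+b.shape[1]]=b
cv2.imwrite("pics/hover.png",im)
E
```

```text
time: 1.4
tool_pos: [0.5732, -0.2986, 0.0973]
tool_rot: [-0.002, 0.815, 0.579, -0.0]
contact_force: [-0.9, -0.1, 0.0]
gripper_width: 0.553
grasp_force: 0.0
t 1.4 d [-0.0023  0.0007  0.0466] r [-0.0029 -0.0014 -0.0011] F [-0.89 -0.13  0.03]
```

View pics/hover.png

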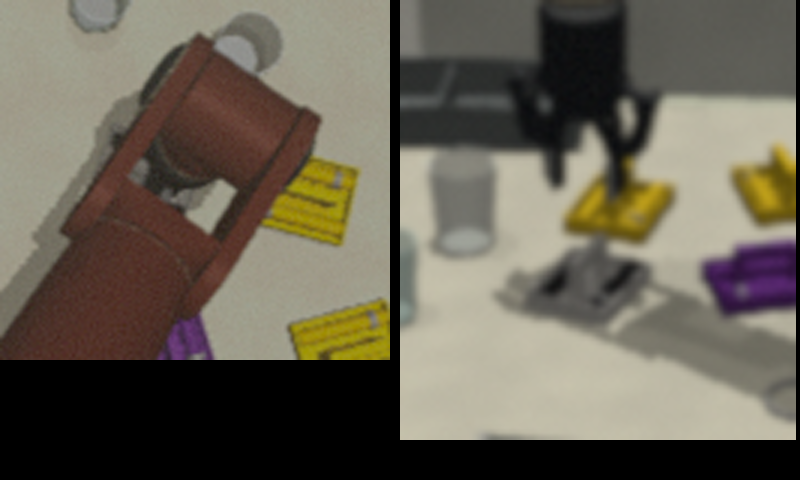

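The fingers are astride the handle at about (595,240) in the right half. The side view puts the handle 3–5 mm nearer the base than I'd estimated, so I'll shift -2.5 mm in x, descend and close.

```bash
python3 -m inch '[{"dx":-0.003,"dy":-0.0025,"dz":0.045,"rx":-0.003,"ry":-0.0014,"rz":0},{"dx":-0.003,"dy":-0.0025,"dz":0.07,"rx":-0.003,"ry":-0.0014,"rz":0},{"dx":-0.003,"dy":-0.0025,"dz":0.09,"rx":-0.003,"ry":-0.0014,"rz":0},{"dx":-0.003,"dy":-0.0025,"dz":0.09,"rx":-0.003,"ry":-0.0014,"rz":0},{"dx":-0.003,"dy":-0.0025,"dz":0.09,"rx":-0.003,"ry":-0.0014,"rz":0}]'; python3 -m inch '[{"dx":0,"dy":0,"dz":0,"rx":0,"ry":0,"rz":0},{"dx":0,"dy":0,"dz":0,"rx":0,"ry":0,"rz":0},{"dx":0,"dy":0,"dz":0,"rx":0,"ry":0,"rz":0},{"dx":0,"dy":0,"dz":0,"rx":0,"ry":0,"rz":0},{"dx":0,"dy":0,"dz":0,"rx":0,"ry":0,"rz":0}]' -1
```

```text
time: 2.0
tool_pos: [0.5698, -0.305, 0.0294]
tool_rot: [0.003, 0.817, 0.577, 0.001]
contact_force: [0.8, 0.1, 0.2]
gripper_width: 0.551
grasp_force: 0.0
time: 2.5
tool_pos: [0.5707, -0.3048, 0.0303]
tool_rot: [0.004, 0.816, 0.577, 0.001]
contact_force: [-1.5, -0.2, 5.5]
gripper_width: 0.125
grasp_force: 62.0
```

```bash
python3 -m inch '[{"dx":0,"dy":0,"dz":-0.02,"rx":0,"ry":0,"rz":0},{"dx":0,"dy":0,"dz":-0.06,"rx":0,"ry":0,"rz":0},{"dx":0,"dy":0,"dz":-0.1,"rx":0,"ry":0,"rz":0},{"dx":0,"dy":0,"dz":-0.13,"rx":0,"ry":0,"rz":0},{"dx":0,"dy":0,"dz":-0.13,"rx":0,"ry":0,"rz":0}]'; python3 - <<'E'
from h import *
where(); ramp(-.092,0,.11)
E
```

```text
time: 3.0
tool_pos: [0.5716, -0.3051, 0.1377]
tool_rot: [0.006, 0.816, 0.577, 0.002]
contact_force: [-0.0, 0.1, -1.8]
gripper_width: 0.127
grasp_force: 60.9
ramp xyz mm [-388.    -36.29  165.54] rotvec [-0.0287  0.1549 -0.2212] F ramp [-0.14  0.05 -1.8 ] t 3.0 w 0.1267181253604491 g 60.89111566543579
t 3.0 d [ 0.357  -0.1274  0.0103] r [ 0.0192  0.1033 -0.1475] F [-0.04  0.14 -1.8 ]
```

```bash
python3 -m inch '[{"dx":0.357,"dy":-0.127,"dz":0.01,"rx":0.019,"ry":0.103,"rz":-0.147},{"dx":0.357,"dy":-0.127,"dz":0.01,"rx":0.019,"ry":0.103,"rz":-0.147},{"dx":0.357,"dy":-0.127,"dz":0.01,"rx":0.019,"ry":0.103,"rz":-0.147},{"dx":0.357,"dy":-0.127,"dz":0.01,"rx":0.019,"ry":0.103,"rz":-0.147},{"dx":0.357,"dy":-0.127,"dz":0.01,"rx":0.019,"ry":0.103,"rz":-0.147}]'; python3 - <<'E'
from h import *
where(); ramp(-.092,0,.08)
E
```

```text
time: 3.5
tool_pos: [0.5672, -0.0518, 0.1227]
tool_rot: [-0.055, 0.746, 0.662, 0.054]
contact_force: [0.7, -0.1, -2.2]
gripper_width: 0.121
grasp_force: 60.8
ramp xyz mm [-142.08   -2.33  113.17] rotvec [ 0.0102 -0.0038 -0.0033] F ramp [-0.32 -0.69 -2.21] t 3.5 w 0.12097064063243337 g 60.80551743507385
t 3.5 d [ 0.0624 -0.0027  0.0417] r [-0.0068 -0.0026 -0.0022] F [ 0.68 -0.07 -2.23]
```

Moving to hover over the foot (ramp z 80 mm, so the underside is about 50 mm above the deck). Then I'll look.

```bash
python3 -m inch '[{"dx":0.0624,"dy":-0.0027,"dz":0.042,"rx":-0.007,"ry":-0.0026,"rz":-0.002},{"dx":0.0624,"dy":-0.0027,"dz":0.042,"rx":-0.007,"ry":-0.0026,"rz":-0.002},{"dx":0.0624,"dy":-0.0027,"dz":0.042,"rx":-0.007,"ry":-0.0026,"rz":-0.002},{"dx":0.0624,"dy":-0.0027,"dz":0.042,"rx":-0.007,"ry":-0.0026,"rz":-0.002}]'; python3 - <<'E'
from h import *
import cv2
where(); ramp(-.092,0,.045)
f=optics.grab_frame("top")[:,:,::-1][160:260,195:345]; g=optics.grab_frame("side")[:,:,::-1][160:270,270:360]
im=np.zeros((600,800,3),np.uint8)
a=cv2.resize(f,None,fx=2.6,fy=2.6,interpolation=cv2.INTER_CUBIC); b=cv2.resize(g,None,fx=4.4,fy=4.4,interpolation=cv2.INTER_CUBIC)
im[:a.shape[0],:a.shape[1]]=a; im[:b.shape[0],400:400+b.shape[1]]=b
cv2.imwrite("pics/foot.png",im)
E
```

```text
time: 3.9
tool_pos: [0.5725, -0.0, 0.0986]
tool_rot: [-0.049, 0.745, 0.663, 0.056]
contact_force: [0.2, 0.8, -2.6]
gripper_width: 0.123
grasp_force: 60.7
ramp xyz mm [-94.21  -1.54  81.58] rotvec [-0.002   0.0012  0.0008] F ramp [ 0.46 -0.09 -2.66] t 3.9 w 0.12252376848501476 g 60.74010729789734
t 3.9 d [ 0.0028 -0.002   0.0457] r [0.0013 0.0008 0.0005] F [ 0.19  0.83 -2.56]
```

View pics/foot.png

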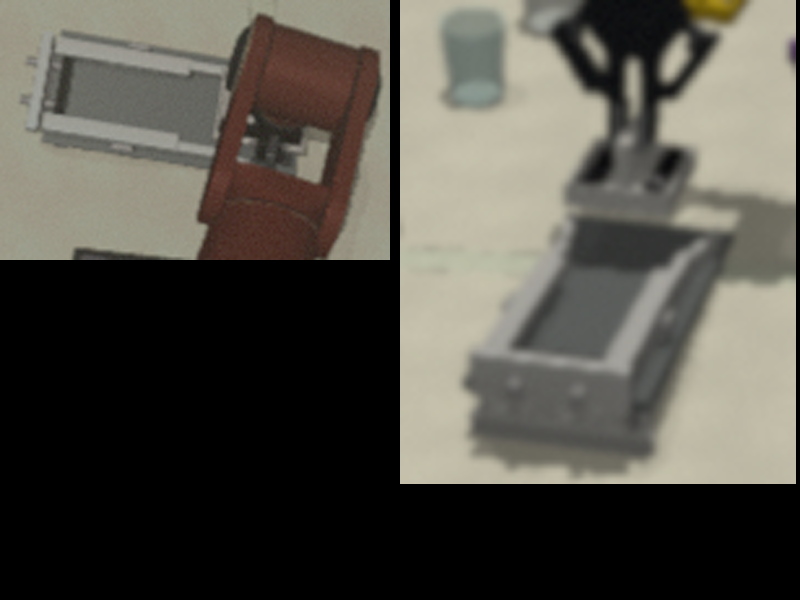

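```bash
python3 - <<'E'
from h import *
X=lambda *l: proj("side",RR@np.array(l)/1+P).round(1)
for z in(.049,.052):
    print("front bottom",X(-.044,-.04,z),X(-.044,.04,z))
cv=lambda x,y:(270+(x-400)/4.4,160+y/4.4)
print("obs",cv(567,203),cv(676,217))
# ramp: stop top edge corners, foot corners obs vs pred
print("foot",X(-.145,-.065,0),X(-.145,.065,0),cv(570,218),cv(735,236))
print("deck top end corners",X(.145,-.065,0),X(.145,.065,0))
print("lipstart inner",X(-.005,.034,.027),cv(655,268), X(-.005,-.034,.027))
E
```

```text
front bottom [[307.5 207.2]] [[331.3 209.7]]
front bottom [[307.5 206.4]] [[331.3 208.9]]
obs (307.95454545454544, 206.13636363636363) (332.72727272727275, 209.3181818181818)
foot [[308.1 208.2]] [[344.4 212.1]] (308.6363636363636, 209.54545454545453) (346.1363636363636, 213.63636363636363)
deck top end corners [[283.1 245.7]] [[325.3 250.9]]
lipstart inner [[326.7 220.6]] (327.95454545454544, 220.9090909090909) [[306.2 218.3]]
```

Cassette and ramp share the same side-camera offset of about 1 px, so they line up within about 3 mm. Lowering now.

```bash
python3 -m inch '[{"dx":0.003,"dy":-0.002,"dz":0.02,"rx":0.001,"ry":0.001,"rz":0.0005},{"dx":0.003,"dy":-0.002,"dz":0.04,"rx":0.001,"ry":0.001,"rz":0.0005},{"dx":0.003,"dy":-0.002,"dz":0.05,"rx":0.001,"ry":0.001,"rz":0.0005},{"dx":0.003,"dy":-0.002,"dz":0.054,"rx":0.001,"ry":0.001,"rz":0.0005},{"dx":0.003,"dy":-0.002,"dz":0.054,"rx":0.001,"ry":0.001,"rz":0.0005}]';  python3 -c "from h import *; where()"
```

```text
time: 4.5
tool_pos: [0.5719, 0.006, 0.0579]
tool_rot: [-0.048, 0.745, 0.663, 0.054]
contact_force: [-11.7, -11.7, 15.4]
gripper_width: 0.126
grasp_force: 72.1
ramp xyz mm [-94.43  -0.21  40.49] rotvec [0.0007 0.005  0.0002] F ramp [-10.53  10.26  17.21] t 4.5 w 0.12613681778906163 g 72.05389067530632
```

Early contact: the nose corner is on a guide (force toward +y). I'll lift and back off downhill, where the flare is wider.

```bash
python3 -m inch '[{"dx":0,"dy":0,"dz":-0.02,"rx":0,"ry":0,"rz":0},{"dx":-0.01,"dy":-0.002,"dz":-0.03,"rx":0,"ry":0,"rz":0},{"dx":-0.022,"dy":-0.002,"dz":-0.03,"rx":0,"ry":0,"rz":0},{"dx":-0.022,"dy":-0.002,"dz":-0.03,"rx":0,"ry":0,"rz":0}]';  python3 - <<'E'
from h import *
import cv2
where(); ramp(-.112,0.0015,.036)
f=optics.grab_frame("top")[:,:,::-1][175:235,255:330]; g=optics.grab_frame("side")[:,:,::-1][180:240,290:360]
im=np.zeros((400,800,3),np.uint8)
a=cv2.resize(f,(375,300),interpolation=cv2.INTER_CUBIC); b=cv2.resize(g,(420,360),interpolation=cv2.INTER_CUBIC)
im[:300,:375]=a; im[:360,380:]=b
cv2.imwrite("pics/foot2.png",im)
E
```

```text
time: 4.9
tool_pos: [0.5679, -0.0123, 0.0772]
tool_rot: [-0.05, 0.746, 0.662, 0.057]
contact_force: [0.5, 0.1, -3.0]
gripper_width: 0.121
grasp_force: 63.9
ramp xyz mm [-109.99    1.64   62.3 ] rotvec [-0.001  -0.0007 -0.0013] F ramp [-0.31 -0.48 -2.94] t 4.9 w 0.1210285590347428 g 63.89636363342561
t 4.9 d [-0.0025  0.0001  0.0329] r [ 0.0007 -0.0005 -0.0008] F [ 0.49  0.08 -2.95]
```

View pics/foot2.png

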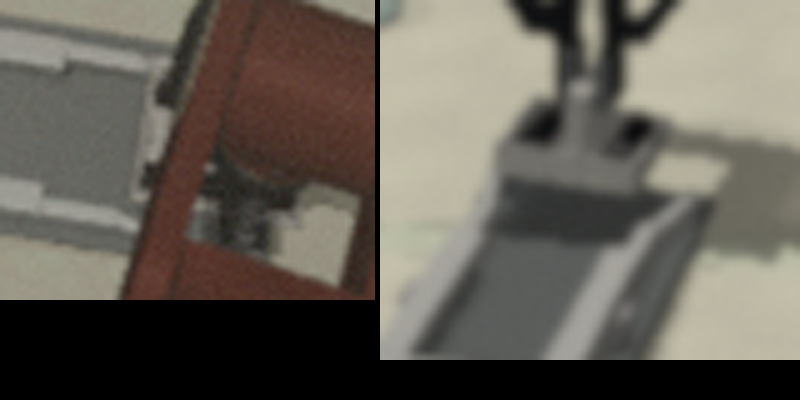

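```bash
python3 - <<'E'
from h import *
X=lambda c,*l: proj(c,RR@np.array(l)+P).round(1)[0]
x,y,z=-.110,.0016,.032
for s in(-.04,.04):
    print(s,"side bottom",X("side",x+.05,y+s,z),"side top",X("side",x+.05,y+s,z+.018),"top",X("top",x+.05,y+s,z+.018))
print("obs side bottom",290+(497-380)/6,180+172/6,290+(640-380)/6,180+190/6,"top",290+(498-380)/6,180+140/6)
print("obs top edge",(286,187.4),(281.5,214))
E
```

```text
-0.04 side bottom [309.2 210.1] side top [309.2 205.1] top [286.6 189.5]
0.04 side bottom [332.7 212.6] side top [332.8 207.6] top [282.4 216.6]
obs side bottom 309.5 208.66666666666666 333.3333333333333 211.66666666666666 top 309.6666666666667 203.33333333333334
obs top edge (286, 187.4) (281.5, 214)
```

```bash
python3 -m inch '[{"dx":-0.0025,"dy":-0.0035,"dz":0.015,"rx":0.0007,"ry":-0.0005,"rz":-0.001},{"dx":-0.0025,"dy":-0.0035,"dz":0.025,"rx":0.0007,"ry":-0.0005,"rz":-0.001},{"dx":-0.0025,"dy":-0.0035,"dz":0.029,"rx":0.0007,"ry":-0.0005,"rz":-0.001},{"dx":-0.0025,"dy":-0.0035,"dz":0.029,"rx":0.0007,"ry":-0.0005,"rz":-0.001}]';  python3 -c "from h import *; where()"
```

```text
time: 5.4
tool_pos: [0.565, -0.0089, 0.0534]
tool_rot: [-0.051, 0.745, 0.663, 0.056]
contact_force: [-0.1, -0.4, -2.0]
gripper_width: 0.125
grasp_force: 63.9
ramp xyz mm [-110.54    4.93   38.36] rotvec [ 0.0017 -0.0005  0.0018] F ramp [-0.71  0.07 -1.9 ] t 5.4 w 0.12496879247388563 g 63.85574909469142
```

No contact now. Lowering further in small steps.

```bash
python3 -m inch '[{"dx":0,"dy":0,"dz":0.004,"rx":0,"ry":0,"rz":0},{"dx":0,"dy":0,"dz":0.006,"rx":0,"ry":0,"rz":0},{"dx":0,"dy":0,"dz":0.006,"rx":0,"ry":0,"rz":0}]';  python3 -c "from h import *; where()"
```

```text
time: 5.7
tool_pos: [0.5663, -0.0087, 0.0504]
tool_rot: [-0.049, 0.745, 0.663, 0.057]
contact_force: [0.0, -0.8, -2.4]
gripper_width: 0.123
grasp_force: 63.8
ramp xyz mm [-110.63    3.61   35.32] rotvec [-0.0014 -0.0002  0.0019] F ramp [-1.16 -0.13 -2.28] t 5.7 w 0.12265847420960066 g 63.78423317335546
```

```bash
python3 -m inch '[{"dx":0,"dy":0,"dz":0.001,"rx":0,"ry":0,"rz":0},{"dx":0,"dy":0,"dz":0.002,"rx":0,"ry":0,"rz":0},{"dx":0,"dy":0,"dz":0.002,"rx":0,"ry":0,"rz":0}]';  python3 -c "from h import *; where()"
```

```text
time: 6.0
tool_pos: [0.5668, -0.0086, 0.0494]
tool_rot: [-0.049, 0.745, 0.663, 0.057]
contact_force: [0.3, 0.4, 1.4]
gripper_width: 0.126
grasp_force: 63.2
ramp xyz mm [-110.62    3.15   34.32] rotvec [-0.0025 -0.0001  0.002 ] F ramp [ 0.62 -0.29  1.35] t 6.0 w 0.12609056752504266 g 63.17998844431713
```

```bash
python3 -m inch '[{"dx":0,"dy":0,"dz":0.001,"rx":0,"ry":0,"rz":0},{"dx":0,"dy":0,"dz":0.002,"rx":0,"ry":0,"rz":0},{"dx":0,"dy":0,"dz":0.002,"rx":0,"ry":0,"rz":0}]';  python3 - <<'E'
from h import *
import cv2
where()
f=optics.grab_frame("top")[:,:,::-1][175:235,255:330]; g=optics.grab_frame("side")[:,:,::-1][180:240,290:360]
im=np.zeros((400,800,3),np.uint8)
im[:300,:375]=cv2.resize(f,(375,300),interpolation=cv2.INTER_CUBIC); im[:360,380:]=cv2.resize(g,(420,360),interpolation=cv2.INTER_CUBIC)
cv2.imwrite("pics/foot3.png",im)
E
```

```text
time: 6.3
tool_pos: [0.5673, -0.0083, 0.0488]
tool_rot: [-0.049, 0.745, 0.663, 0.057]
contact_force: [-0.5, 0.9, 7.9]
gripper_width: 0.123
grasp_force: 63.6
ramp xyz mm [-110.4     2.65   33.66] rotvec [-0.0031 -0.0004  0.0021] F ramp [2.01 0.63 7.73] t 6.3 w 0.1229513763604423 g 63.59280467033386
```

View pics/foot3.png

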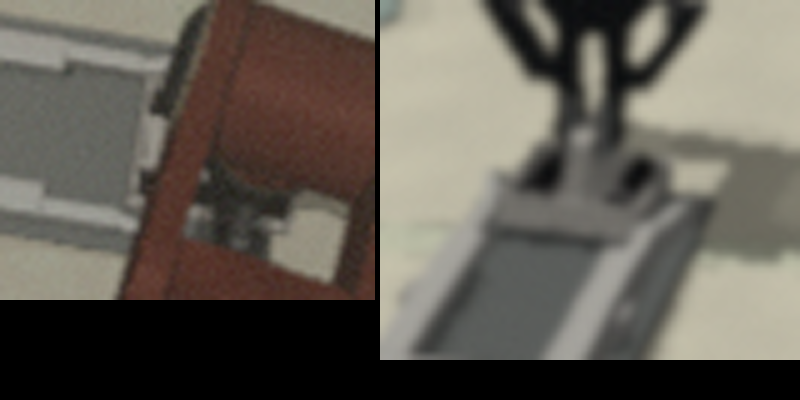

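The cassette is between the guides with its nose edge on the deck ((490,232)-(620,242) in the right half), and it takes load at 8 N. Releasing.

```bash
python3 -m inch '[{"dx":0,"dy":0,"dz":0,"rx":0,"ry":0,"rz":0},{"dx":0,"dy":0,"dz":0,"rx":0,"ry":0,"rz":0},{"dx":0,"dy":0,"dz":0,"rx":0,"ry":0,"rz":0},{"dx":0,"dy":0,"dz":0,"rx":0,"ry":0,"rz":0}]' -0.2;python3 -c "from h import *; where()";  python3 -m inch '[{"dx":0,"dy":0,"dz":-0.03,"rx":0,"ry":0,"rz":0},{"dx":0,"dy":0,"dz":-0.08,"rx":0,"ry":0,"rz":0},{"dx":-0.1,"dy":0,"dz":-0.1,"rx":0,"ry":0,"rz":0},{"dx":-0.15,"dy":0,"dz":-0.1,"rx":0,"ry":0,"rz":0},{"dx":-0.15,"dy":0,"dz":-0.1,"rx":0,"ry":0,"rz":0}]';python3 - <<'E'
from h import *
import cv2
where()
f=optics.grab_frame("top")[:,:,::-1][170:235,200:330]; g=optics.grab_frame("side")[:,:,::-1][180:240,290:360]
im=np.zeros((600,800,3),np.uint8)
im[:325,:650]=cv2.resize(f,(650,325),interpolation=cv2.INTER_CUBIC); im[330:570,:280]=cv2.resize(g,(280,240),interpolation=cv2.INTER_CUBIC)
cv2.imwrite("pics/rel.png",im)
E
```

```text
time: 6.8
tool_pos: [0.5657, -0.0081, 0.0465]
tool_rot: [-0.05, 0.745, 0.663, 0.056]
contact_force: [0.4, 0.7, 0.5]
gripper_width: 0.401
grasp_force: 0.0
ramp xyz mm [-110.74    4.31   31.42] rotvec [-0.     -0.0003  0.0016] F ramp [ 0.78 -0.31  0.4 ] t 6.8 w 0.40112153487489915 g 0.0
time: 7.3
tool_pos: [0.5507, -0.1412, 0.1086]
tool_rot: [-0.049, 0.745, 0.662, 0.056]
contact_force: [0.7, -0.1, -0.7]
gripper_width: 0.398
grasp_force: 0.0
ramp xyz mm [-233.87    3.61  112.81] rotvec [-0.0023  0.0013 -0.0003] F ramp [-0.17 -0.67 -0.73] t 7.3 w 0.3982995392838116 g 0.0
```

View pics/rel.png

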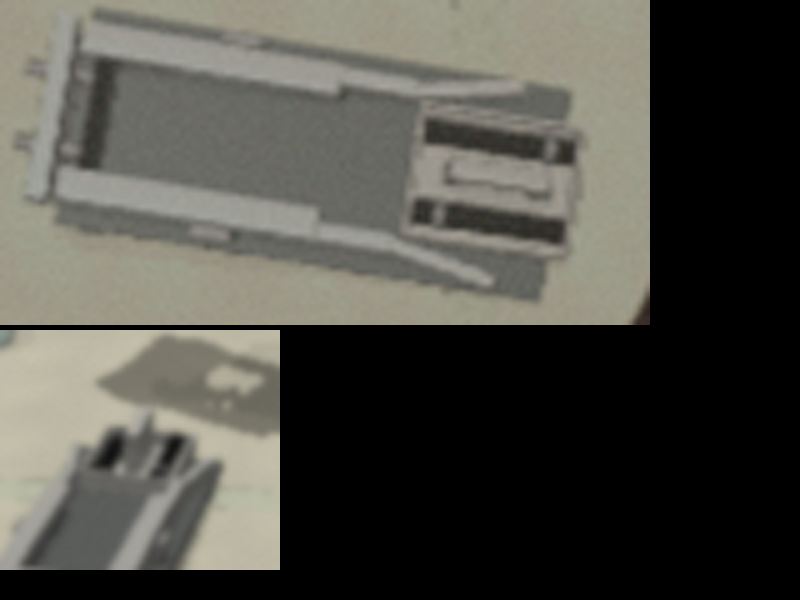

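The cassette sits free between the flares, tray corners (420,103), (583,130), (568,255), (405,235), aligned with the ramp. Measuring where it lies.

```bash
python3 - <<'E'
from h import *
pts=np.array([(421,103),(582,130),(568,257),(405,236)])
px=(pts+.5)/5-.5+[200,170]
L=[(.05,-.04),(-.05,-.04),(-.05,.04),(.05,.04)]
def f(v):
    R=Ro.from_euler("z",v[2]).as_matrix()
    return np.concatenate([proj("top",RR@(R@np.array([a,b,.018])+[v[0],v[1],0])+P)[0]-p for (a,b),p in zip(L,px)])
s=least_squares(f,[-.11,0,0]);print(s.x,f(s.x).round(1))
ramp(-.20,0,.012)
# ramp check: lips and pad
for n,l in dict(lipA=(-.005,-.034,.027),lipB=(-.005,.034,.027),footA=(-.145,-.065,0),footB=(-.145,.065,0)).items():
    print(n,((proj("top",RR@np.array(l)+P)[0]-[200,170]+.5)*5-.5).round(0))
E
```

```text
[-0.10449609 -0.00016661  0.0213517 ] [-0.2  0.   0.7 -0.6  0.2  0.4 -0.6  0.1]
t 7.4 d [0.0418 0.0046 0.125 ] r [ 0.0008  0.0002 -0.0015] F [0.24 0.48 0.18]
lipA [338.  96.]
lipB [320. 210.]
footA [572.  90.]
footB [541. 302.]
```

Step 1 looks met (x −104, y 0 mm, yaw 0.02). Shutting the fingers and descending behind the cassette, low on the tray's rear face.

```bash
python3 -m inch '[{"dx":0.042,"dy":0.0046,"dz":0.04,"rx":0.001,"ry":0,"rz":-0.0015},{"dx":0.042,"dy":0.0046,"dz":0.09,"rx":0.001,"ry":0,"rz":-0.0015},{"dx":0.042,"dy":0.0046,"dz":0.12,"rx":0.001,"ry":0,"rz":-0.0015},{"dx":0.042,"dy":0.0046,"dz":0.126,"rx":0.001,"ry":0,"rz":-0.0015},{"dx":0.042,"dy":0.0046,"dz":0.126,"rx":0.001,"ry":0,"rz":-0.0015}]' -1;  python3 -c "from h import *; where();ramp(-.172,0,.010)"
```

```text
time: 7.9
tool_pos: [0.5596, -0.0893, 0.0127]
tool_rot: [-0.051, 0.744, 0.664, 0.056]
contact_force: [-0.7, 0.6, 0.5]
gripper_width: 0.002
grasp_force: 0.0
ramp xyz mm [-196.24    0.83   10.15] rotvec [ 0.0029 -0.0009  0.0046] F ramp [0.58 0.74 0.38] t 7.9 w 0.0015044244154969874 g 0.0
t 7.9 d [0.0303 0.0012 0.0002] r [-0.0019 -0.0006  0.0031] F [-0.67  0.61  0.46]
```

```bash
python3 -m inch '[{"dx":0.02,"dy":0.001,"dz":0,"rx":-0.002,"ry":-0.0006,"rz":0.003},{"dx":0.03,"dy":0.001,"dz":0,"rx":-0.002,"ry":-0.0006,"rz":0.003},{"dx":0.04,"dy":0.001,"dz":0,"rx":-0.002,"ry":-0.0006,"rz":0.003},{"dx":0.05,"dy":0.001,"dz":0,"rx":-0.002,"ry":-0.0006,"rz":0.003},{"dx":0.06,"dy":0.001,"dz":0,"rx":-0.002,"ry":-0.0006,"rz":0.003}]';  python3 -c "from h import *; where();ramp(-.08,0,.010)"
```

```text
time: 8.4
tool_pos: [0.5675, -0.0439, 0.0221]
tool_rot: [-0.047, 0.745, 0.662, 0.057]
contact_force: [-0.1, -5.1, 2.4]
gripper_width: -0.003
grasp_force: 1.9
ramp xyz mm [-149.32   -1.73   12.53] rotvec [-0.005   0.0025 -0.0002] F ramp [-4.67 -0.53  3.11] t 8.4 w -0.003483793844528259 g 1.8702860128541943
t 8.4 d [ 0.0867 -0.0022  0.0029] r [ 0.0033  0.0017 -0.0001] F [-0.07 -5.11  2.37]
```

```bash
python3 -m inch '[{"dx":0.012,"dy":-0.001,"dz":0,"rx":0.003,"ry":0.0017,"rz":0},{"dx":0.024,"dy":-0.002,"dz":0,"rx":0.003,"ry":0.0017,"rz":0},{"dx":0.036,"dy":-0.002,"dz":0,"rx":0.003,"ry":0.0017,"rz":0},{"dx":0.048,"dy":-0.002,"dz":0,"rx":0.003,"ry":0.0017,"rz":0},{"dx":0.06,"dy":-0.002,"dz":0,"rx":0.003,"ry":0.0017,"rz":0}]';  python3 -c "from h import *; where();ramp(-.06,0,.012)"
```

```text
time: 8.9
tool_pos: [0.5706, 0.0047, 0.028]
tool_rot: [-0.051, 0.745, 0.662, 0.056]
contact_force: [0.0, -4.6, 2.7]
gripper_width: -0.0
grasp_force: 2.3
ramp xyz mm [-100.38    0.95   11.16] rotvec [ 0.002  -0.0015 -0.0004] F ramp [-4.09 -0.58  3.34] t 8.9 w -0.0002086057260632769 g 2.3116196069167927
t 8.9 d [ 0.0505  0.0012 -0.001 ] r [-0.0013 -0.001  -0.0002] F [ 0.05 -4.58  2.69]
```

```bash
python3 -m inch '[{"dx":0.012,"dy":0.001,"dz":0,"rx":-0.001,"ry":-0.001,"rz":0},{"dx":0.024,"dy":0.001,"dz":-0.001,"rx":-0.001,"ry":-0.001,"rz":0},{"dx":0.036,"dy":0.001,"dz":-0.001,"rx":-0.001,"ry":-0.001,"rz":0},{"dx":0.048,"dy":0.001,"dz":-0.001,"rx":-0.001,"ry":-0.001,"rz":0},{"dx":0.06,"dy":0.001,"dz":-0.001,"rx":-0.001,"ry":-0.001,"rz":0}]';  python3 -c "from h import *; where();ramp(-.02,0,.012)"
```

```text
time: 9.4
tool_pos: [0.5763, 0.0516, 0.0353]
tool_rot: [-0.05, 0.745, 0.663, 0.055]
contact_force: [0.7, -4.1, -0.2]
gripper_width: -0.005
grasp_force: 2.4
ramp xyz mm [-52.54   0.76  11.32] rotvec [ 0.0018  0.0004 -0.0003] F ramp [-4.   -1.17  0.37] t 9.4 w -0.004991684597514304 g 2.3761749410186894
t 9.4 d [ 0.0407  0.0009 -0.0009] r [-0.0012  0.0002 -0.0002] F [ 0.69 -4.13 -0.23]
```

```bash
python3 -m inch '[{"dx":0.01,"dy":0,"dz":0,"rx":0,"ry":0,"rz":0},{"dx":0.02,"dy":0,"dz":0,"rx":0,"ry":0,"rz":0},{"dx":0.03,"dy":0,"dz":0,"rx":0,"ry":0,"rz":0},{"dx":0.04,"dy":0,"dz":0,"rx":0,"ry":0,"rz":0}]';  python3 -c "from h import *; where();ramp(0,0,.012)"
```

```text
time: 9.8
tool_pos: [0.5804, 0.0829, 0.0407]
tool_rot: [-0.05, 0.745, 0.662, 0.056]
contact_force: [0.5, -3.6, -1.4]
gripper_width: -0.002
grasp_force: 1.7
ramp xyz mm [-20.47   0.32  11.86] rotvec [ 0.001  -0.0004 -0.0006] F ramp [-3.71 -0.92 -0.85] t 9.8 w -0.002346033493655392 g 1.6679144510999322
t 9.8 d [ 0.0256  0.0004 -0.0002] r [-0.0007 -0.0003 -0.0004] F [ 0.5  -3.62 -1.4 ]
```

```bash
python3 -m inch '[{"dx":0.006,"dy":0,"dz":0,"rx":0,"ry":0,"rz":0},{"dx":0.012,"dy":0,"dz":0,"rx":0,"ry":0,"rz":0},{"dx":0.017,"dy":0,"dz":0,"rx":0,"ry":0,"rz":0},{"dx":0.022,"dy":0,"dz":0,"rx":0,"ry":0,"rz":0},{"dx":0.022,"dy":0,"dz":0,"rx":0,"ry":0,"rz":0}]';  python3 - <<'E'
from h import *
import cv2
where()
f=optics.grab_frame("top")[:,:,::-1][165:235,195:300]
cv2.imwrite("pics/up.png",cv2.resize(f,None,fx=7,fy=7,interpolation=cv2.INTER_CUBIC))
for n,l in dict(pad=(.124,0,.02),mid=(.05,0,.02)).items(): print(n,((proj("top",RR@np.array(l)+P)[0]-[195,165]+.5)*7-.5).round(0))
E
```

```text
time: 10.3
tool_pos: [0.5826, 0.1004, 0.0435]
tool_rot: [-0.051, 0.745, 0.662, 0.056]
contact_force: [0.2, -0.8, 0.5]
gripper_width: -0.001
grasp_force: 0.3
ramp xyz mm [-2.66  0.17 12.05] rotvec [ 0.0006 -0.0015 -0.0004] F ramp [-0.7  -0.32  0.64] t 10.3 w -0.001209629266732 g 0.25095745808357606
pad [186. 202.]
mid [364. 230.]
```

View pics/up.png

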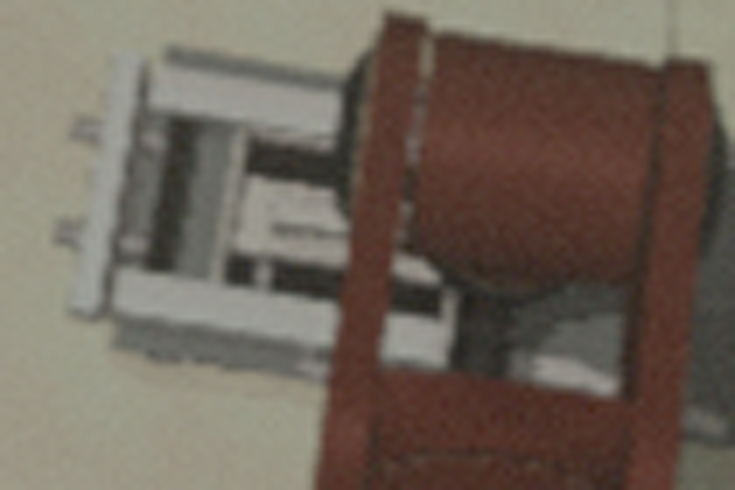

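The cassette is in line in the channel, its nose edge at about (228,200). The pad face is at about (182,200), so the gap is about 19 mm. Going 10 mm more, then creeping.

```bash
python3 -m inch '[{"dx":0.004,"dy":0,"dz":0,"rx":0,"ry":0,"rz":0},{"dx":0.008,"dy":0,"dz":0,"rx":0,"ry":0,"rz":0},{"dx":0.011,"dy":0,"dz":0,"rx":0,"ry":0,"rz":0},{"dx":0.013,"dy":0,"dz":0,"rx":0,"ry":0,"rz":0}]';  python3 -c "from h import *; where()"; python3 -m inch '[{"dx":0.0015,"dy":0,"dz":0,"rx":0,"ry":0,"rz":0},{"dx":0.003,"dy":0,"dz":0,"rx":0,"ry":0,"rz":0},{"dx":0.0045,"dy":0,"dz":0,"rx":0,"ry":0,"rz":0}]';  python3 -c "from h import *; where()"
```

```text
time: 10.75
tool_pos: [0.5839, 0.1098, 0.045]
tool_rot: [-0.05, 0.745, 0.662, 0.056]
contact_force: [-0.7, -4.4, -0.8]
gripper_width: 0.001
grasp_force: 2.2
ramp xyz mm [6.91e+00 1.00e-02 1.21e+01] rotvec [ 0.0004  0.     -0.0004] F ramp [-4.48  0.23 -0.17] t 10.75 w 0.000887254178036981 g 2.224874639650807
time: 11.05
tool_pos: [0.5843, 0.1133, 0.0455]
tool_rot: [-0.05, 0.745, 0.662, 0.056]
contact_force: [-0.5, -4.4, 0.8]
gripper_width: -0.004
grasp_force: 2.4
ramp xyz mm [10.48  0.04 12.1 ] rotvec [ 0.0004 -0.0001 -0.0005] F ramp [-4.3  -0.06  1.41] t 11.05 w -0.003686995448401516 g 2.364935632213019
```

```bash
python3 -m inch '[{"dx":0.001,"dy":0,"dz":0,"rx":0,"ry":0,"rz":0},{"dx":0.002,"dy":0,"dz":0,"rx":0,"ry":0,"rz":0},{"dx":0.003,"dy":0,"dz":0,"rx":0,"ry":0,"rz":0}]';  python3 -c "from h import *; where()"
```

```text
time: 11.35
tool_pos: [0.5846, 0.1156, 0.0459]
tool_rot: [-0.05, 0.745, 0.662, 0.056]
contact_force: [-0.1, -4.7, 0.1]
gripper_width: -0.005
grasp_force: 2.5
ramp xyz mm [12.89  0.05 12.1 ] rotvec [ 0.0004 -0.0002 -0.0005] F ramp [-4.67 -0.46  0.78] t 11.35 w -0.004807152374423219 g 2.4525095417629927
```

```bash
python3 -m inch '[{"dx":0.001,"dy":0,"dz":0,"rx":0,"ry":0,"rz":0},{"dx":0.002,"dy":0,"dz":0,"rx":0,"ry":0,"rz":0}]';  python3 -c "from h import *; where()"
```

```text
time: 11.55
tool_pos: [0.5848, 0.1172, 0.0461]
tool_rot: [-0.05, 0.745, 0.662, 0.056]
contact_force: [-0.2, -4.8, 0.2]
gripper_width: 0.001
grasp_force: 2.5
ramp xyz mm [14.47  0.04 12.09] rotvec [ 0.0004 -0.0002 -0.0005] F ramp [-4.75 -0.38  0.88] t 11.55 w 0.0007394621204603976 g 2.4555787991266698
```

```bash
python3 -m inch '[{"dx":0.001,"dy":0,"dz":0,"rx":0,"ry":0,"rz":0},{"dx":0.0015,"dy":0,"dz":0,"rx":0,"ry":0,"rz":0}]';  python3 -c "from h import *; where()"
```

```text
time: 11.75
tool_pos: [0.5849, 0.1184, 0.0463]
tool_rot: [-0.05, 0.745, 0.662, 0.056]
contact_force: [1.2, -5.1, 0.1]
gripper_width: -0.001
grasp_force: 2.5
ramp xyz mm [15.7   0.05 12.08] rotvec [ 0.0004 -0.0002 -0.0004] F ramp [-4.81 -1.74  0.85] t 11.75 w -0.0011635029957262756 g 2.49734025914222
```

```bash
python3 -m inch '[{"dx":0.0007,"dy":0,"dz":0,"rx":0,"ry":0,"rz":0},{"dx":0.0012,"dy":0,"dz":0,"rx":0,"ry":0,"rz":0}]';  python3 -c "from h import *; where()"
```

```text
time: 11.95
tool_pos: [0.585, 0.1193, 0.0465]
tool_rot: [-0.05, 0.745, 0.662, 0.056]
contact_force: [0.5, -5.6, 0.6]
gripper_width: -0.0
grasp_force: 2.5
ramp xyz mm [16.63  0.04 12.11] rotvec [ 0.0004 -0.0002 -0.0004] F ramp [-5.33 -1.14  1.42] t 11.95 w -0.00040029441643388573 g 2.4956838064827025
```

```bash
python3 -m inch '[{"dx":0.0006,"dy":0,"dz":0,"rx":0,"ry":0,"rz":0},{"dx":0.0012,"dy":0,"dz":0,"rx":0,"ry":0,"rz":0}]';  python3 -c "from h import *; where()"
```

```text
time: 12.15
tool_pos: [0.585, 0.1197, 0.0465]
tool_rot: [-0.05, 0.745, 0.662, 0.055]
contact_force: [-1.1, -7.5, 1.1]
gripper_width: 0.0
grasp_force: 3.6
ramp xyz mm [17.06  0.07 12.11] rotvec [ 0.0006  0.001  -0.0003] F ramp [-7.36  0.18  2.26] t 12.15 w 0.00021169987608668053 g 3.645541195292026
```

```bash
python3 -m inch '[{"dx":0.0006,"dy":0,"dz":0,"rx":0,"ry":0,"rz":0},{"dx":0.0012,"dy":0,"dz":0,"rx":0,"ry":0,"rz":0}]';  python3 -c "from h import *; where()"
```

```text
time: 12.35
tool_pos: [0.585, 0.1201, 0.0466]
tool_rot: [-0.049, 0.745, 0.663, 0.055]
contact_force: [-1.8, -10.0, 1.6]
gripper_width: 0.0
grasp_force: 4.6
ramp xyz mm [17.46  0.17 12.08] rotvec [ 0.001   0.0022 -0.0001] F ramp [-9.81  0.63  3.1 ] t 12.35 w 0.00042294184165209413 g 4.640530189499259
```

On the pad: the force is rising from the 4.8 N sliding baseline and is now about 5 N net. Pressing on to about 10 N net and holding.

```bash
python3 -m inch '[{"dx":0.0007,"dy":0,"dz":0,"rx":0,"ry":0,"rz":0},{"dx":0.0014,"dy":0,"dz":0,"rx":0,"ry":0,"rz":0},{"dx":0.0021,"dy":0,"dz":0,"rx":0,"ry":0,"rz":0}]';  python3 -c "from h import *; where()"
```

```text
time: 12.65
tool_pos: [0.5849, 0.1208, 0.0467]
tool_rot: [-0.049, 0.745, 0.663, 0.054]
contact_force: [-1.6, -13.1, 1.9]
gripper_width: -0.001
grasp_force: 6.5
ramp xyz mm [18.1   0.29 12.09] rotvec [0.0015 0.0043 0.0001] F ramp [-12.79   0.1    3.81] t 12.65 w -0.0008866127342651554 g 6.473425501026213
```

```bash
python3 -m inch '[{"dx":0.0003,"dy":0,"dz":0,"rx":0,"ry":0,"rz":0},{"dx":0.0003,"dy":0,"dz":0,"rx":0,"ry":0,"rz":0},{"dx":0.0003,"dy":0,"dz":0,"rx":0,"ry":0,"rz":0},{"dx":0.0003,"dy":0,"dz":0,"rx":0,"ry":0,"rz":0},{"dx":0.0003,"dy":0,"dz":0,"rx":0,"ry":0,"rz":0}]';  python3 -c "from h import *; where()"
```

```text
time: 13.15
tool_pos: [0.5849, 0.1208, 0.0467]
tool_rot: [-0.049, 0.745, 0.663, 0.054]
contact_force: [-2.3, -12.7, 1.8]
gripper_width: 0.002
grasp_force: 6.3
ramp xyz mm [18.14  0.31 12.08] rotvec [ 0.0016  0.0044 -0.0002] F ramp [-12.51   0.79   3.75] t 13.15 w 0.001903583012845428 g 6.277421764098108
```

```bash
python3 -m inch '[{"dx":0.0006,"dy":0,"dz":0,"rx":0,"ry":0,"rz":0},{"dx":0.001,"dy":0,"dz":0,"rx":0,"ry":0,"rz":0},{"dx":0.001,"dy":0,"dz":0,"rx":0,"ry":0,"rz":0},{"dx":0.001,"dy":0,"dz":0,"rx":0,"ry":0,"rz":0},{"dx":0.001,"dy":0,"dz":0,"rx":0,"ry":0,"rz":0}]'; python3 -m inch '[{"dx":0,"dy":0,"dz":0,"rx":0,"ry":0,"rz":0},{"dx":0,"dy":0,"dz":0,"rx":0,"ry":0,"rz":0}]';  python3 -c "from h import *; where()"
```

```text
time: 13.65
tool_pos: [0.5849, 0.1211, 0.0467]
tool_rot: [-0.049, 0.745, 0.663, 0.053]
contact_force: [-3.7, -14.6, 2.2]
gripper_width: 0.001
grasp_force: 7.1
time: 13.85
tool_pos: [0.5849, 0.1211, 0.0467]
tool_rot: [-0.049, 0.745, 0.663, 0.053]
contact_force: [-2.0, -14.3, 2.9]
gripper_width: 0.002
grasp_force: 7.1
ramp xyz mm [18.43  0.34 12.07] rotvec [ 0.0018  0.0055 -0.    ] F ramp [-13.84   0.36   5.01] t 13.85 w 0.0020840057024082807 g 7.129838224500418
```

Held at about 9.5 N net. Backing off slowly (the wound-up command is about 4 mm), then lifting clear.

```bash
python3 -m inch '[{"dx":-0.002,"dy":0,"dz":0,"rx":0,"ry":0,"rz":0},{"dx":-0.004,"dy":0,"dz":0,"rx":0,"ry":0,"rz":0},{"dx":-0.007,"dy":0,"dz":0,"rx":0,"ry":0,"rz":0},{"dx":-0.012,"dy":0,"dz":0,"rx":0,"ry":0,"rz":0},{"dx":-0.02,"dy":0,"dz":0,"rx":0,"ry":0,"rz":0}]'; python3 -c "from h import *; where()"; python3 -m inch '[{"dx":-0.02,"dy":0,"dz":-0.03,"rx":0,"ry":0,"rz":0},{"dx":-0.05,"dy":0,"dz":-0.08,"rx":0,"ry":0,"rz":0},{"dx":-0.11,"dy":0,"dz":-0.13,"rx":0,"ry":0,"rz":0},{"dx":-0.17,"dy":0,"dz":-0.13,"rx":0,"ry":0,"rz":0},{"dx":-0.23,"dy":0,"dz":-0.13,"rx":0,"ry":0,"rz":0}]'; python3 - <<'E'
from h import *
import cv2
where()
f=optics.grab_frame("top")[:,:,::-1][165:235,195:300]
cv2.imwrite("pics/end.png",cv2.resize(f,None,fx=7,fy=7,interpolation=cv2.INTER_CUBIC))
E
```

```text
time: 14.35
tool_pos: [0.5835, 0.1088, 0.0446]
tool_rot: [-0.051, 0.745, 0.663, 0.056]
contact_force: [-0.1, -0.3, -0.2]
gripper_width: -0.003
grasp_force: 0.0
ramp xyz mm [ 5.83  0.27 11.89] rotvec [ 0.0007 -0.0014  0.0002] F ramp [-0.37  0.08 -0.15] t 14.35 w -0.0026554891235501307 g 0.0
time: 14.85
tool_pos: [0.5624, -0.0838, 0.1235]
tool_rot: [-0.048, 0.745, 0.663, 0.058]
contact_force: [1.8, -0.1, -0.3]
gripper_width: 0.003
grasp_force: 0.0
ramp xyz mm [-173.94   -1.3   118.78] rotvec [-0.0048  0.0002  0.0013] F ramp [ 0.04 -1.81 -0.26] t 14.85 w 0.0025973932188433527 g 0.0
```

View pics/end.png

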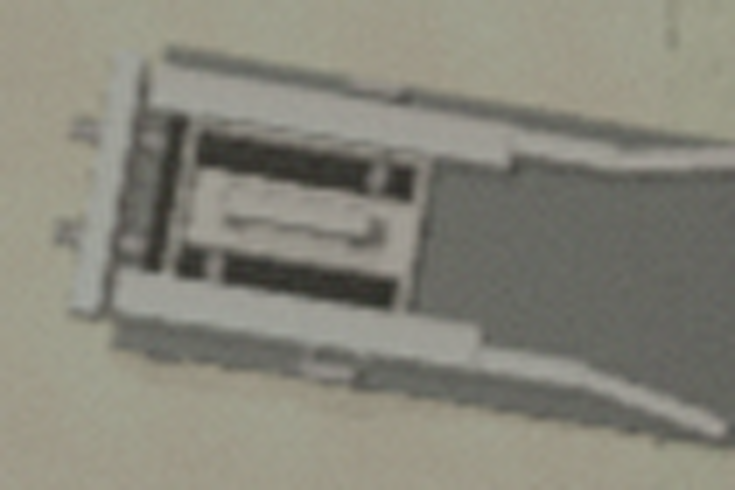

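The cassette lies in line in the channel with its nose (about 182,200) against the black pad, and the arm is clear. Letting the arm settle, then handing in.

```bash
python3 -m inch '[{"dx":0,"dy":0,"dz":0,"rx":0,"ry":0,"rz":0},{"dx":0,"dy":0,"dz":0,"rx":0,"ry":0,"rz":0}]'; python3 -c "from plant import ticket; print(ticket.job_done())"
```

```text
time: 15.1
tool_pos: [0.561, -0.0817, 0.1204]
tool_rot: [-0.051, 0.746, 0.662, 0.056]
contact_force: [-1.1, 0.2, -0.3]
gripper_width: -0.004
grasp_force: 0.0
the job is handed in; nothing more can be done
None
```

I handed the job in at about 15 s: the white cassette was released on the foot, pushed up past the springs, pressed on the pad at an estimated 9.5 N, and left resting against it; no verdict came back.

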